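Lock the rewinder's gear-bay lid with the blade key

ROBOT

A 6-joint arm with a two-finger parallel gripper is mounted at the origin on the work surface. World frame = base frame: x ahead of the robot, y to its left, z up, the work surface at z = 0. Lengths are in mm, angles in rad, forces in N, time in s.
With the tool pointing down it reaches from about 350 to 975 mm from the base axis. Payload 4.9 kg.
Tool frame: the origin (TCP) lies on the centre line of the jaws, within the pads' length; the fingertips stand robot.tcp_to_tips ahead of it and the grasp point (between the pads) lies 2 mm behind it (robot.tcp_to_tips is the distance from the TCP to the fingertips, in mm); z points along the fingers, y is the direction in which the jaws open and shut (so a half turn about z gives the same grasp; the last joint's range is limited). The gripper opens to 85 mm and grips with 20 to 120 N. Pads are 22 mm wide; open, the fingers measure 114 mm over their backs; the gripper's body (76 mm by 85 mm) begins 54 mm behind the grasp point. The pads swing forward as they close: fully open they stand 13 mm farther back than shut.
Start: joints at [-1.228, 0.053, 1.613, -0, 1.476, -0.119], TCP at [278.467, -559.516, 248.304] pointing down, gripper open.
Joint ranges: [-3.01, 3.01], [-1.01, 2.22], [0.06, 2.58], [-1.02, 4.17], [0.09, 2.62], [-3.14, 3.14]. Speed limits (rad/s): [2.57, 2.57, 3.14, 3.14, 3.14, 3.14].

INTERFACE

Orientations are given as a unit quaternion [w, x, y, z].
In Python, from station import robot, optics gives the robot as it stands.
- The arm moves only by the tool send_rows, never from a script. Its argument "steps" is a list of rows, each a list of 4 numbers: the shift along the world's x, y, z in cm, then the turn about the world's z in degrees. A call has 1 to 10 rows; each row is the pose to reach, as a shift and turn from the pose commanded when the call began; what a row does not reach only later rows make up. A row lasts 1/10 s, in which the tool goes at most 50 mm and 8.59 degrees, less where a joint would pass 70% of its speed; a pose out of reach is approached as far as the arm can. A call with a gripper value outside its range is refused whole. "hand" is the closure, from -1 (fully open) to 1 (shut), set as the call begins (left out, the last holds). The fingers move at their own pace and stop on an object; "grip_force" is the grip in N (left out, the last holds). Time passes only in rows, so rows that repeat a pose let the fingers close. It gives the time, the measured TCP pose, the force and the opening at its end, in the units of the state.
- robot.get_state(): the state, without advancing time (a new reading comes with each control period).
- optics.capture(name): name is "scene" or "top" or "wrist"; returns a dict with "img" (420x560x3 uint8, red, green, blue), "fx", "fy", "cx", "cy" (pixels), "k1" (the pictures are not rectified: a ray, as slopes to the right and down, at radius r is drawn at 1 + k1 r^2 times it, then the intrinsics apply), "extrinsics" (4x4, takes a point from camera to world coordinates). Camera axes: x right, y up, looking along -z (the intrinsics and any distortion apply to the point x, -y, -z); pixel columns grow to the right and rows downward; lengths in mm; the calibration is good to about 2 mm. A picture is of the moment at which its call begins. There is no depth.
- robot.job_done(): hands the job in, once; it reports no verdict.
The state is a dict: "t": time; "qpos": joint angles; "qd": joint speeds; "joint_torque": joint torques, N m; "tool_pos": TCP position; "eef_rot": TCP orientation; "contact_force": force on the tool from outside, world axes, zero at the start; "torque": the same for the moment, N m; "finger_gap": finger opening in mm.
Only numpy, scipy, OpenCV 4.12 (cv2) and the standard library are available. Lean on these libraries where they do the work, as an engineer would, in place of code of your own. Each camera call takes 0.05 s, during which the arm holds its last target.

TASK

Lock the gear-bay lid of the tape rewinder: take the flat-bladed key with the square wooden grip out of the clear acrylic block, put its blade into the slot of the steel cam on the rewinder's base and turn it clockwise (seen from above), about a quarter turn, until the cam comes up against its stop. Let go and leave the key standing upright in the slot. Leave the round-handled pin key where it is in the block.

Things in the scene. Friction and masses are not known exactly. Their poses are not given: they have to be found in the camera images.
- blade_key: Key to use, 120 g, upright in a hole of the acrylic block, any yaw. Origin: centre of blade tip, 16 mm above table; z up, x along blade width. Going up: steel blade 24 (x) x 5 mm, 14 long, last 4 mm thinned to 3.5; collar 40 across, 14-19 mm (rests on the block); square birch grip 26 x 26, 19-85 mm, faces square to x and y: grip either pair. Blade and grip are same after a half turn.
- pin_key: Wrong key, leave it: same collar, round pin 20 mm across below, round wooden knob handle 34 mm across, top 65 mm above its origin (centre of the pin's lower end). It stands in the other hole of the same clear acrylic block (60 x 160 x 30 mm high, holes 30 mm across), 90 mm from the blade key; which hole is which varies.
- cam_slot (a point): Centre of slot mouth, on the cam's axis and its boss's top face, 70 mm above table; turns with cam; x along slot, z up. Boss 56 (x) x 34 mm. Slot 30 x 8, 16 mm deep; top 6 mm flares to 42 x 20. Key home: collar on boss, key origin 14 mm below this point; it stands by itself, blade play 7 deg each way. Tongue 75 mm out along -x. Wooden base 45 mm high; post 165 mm high, 230 mm off.
- cam (a joint): Angle of the cam (rad), growing clockwise seen from above. 0 = open (tongue along the lid's edge, clear of it), 1.571 = locked, at its hard stop (tongue over the lid); it starts between 0 and 0.3. Turns with light friction (0.06 N m) and stays where it is left.

How it is judged:
By the outcome, as a careful person would: the job done as asked, in the order asked, and still so for the second after the job is handed in, with the robot touching nothing.
It also fails if it takes over 42 s, if anything falls off the work surface, if the arm or the gripper's body presses on something with over 40 N, if the wrist force passes 120 N, or if a joint passes its speed limit or range.

## Working session

There is one attempt and no reset: what is moved stays moved. The work goes in short steps, Python scripts to look and compute and a tool call to move; the robot and the scene stay as the last step left them, time stands still between calls to the robot, and variables do not carry over. Pictures are saved under pics/ and viewed, and the job is handed in when it is done.

Besides the shell and the picture viewer there is one more tool, called after ">>>" by a JSON object that holds its "op" and its "data". send_rows: Moves the arm, as the interface text tells. Its arguments: {"type":"object","properties":{"steps":{"type":"array"},"hand":{"type":"number"},"grip_force":{"type":"number"}},"required":["steps"]}

```bash
mkdir -p pics; ls
python3 - <<'E'
from station import robot, optics
import cv2, numpy as np
print(robot.get_state(), robot.tcp_to_tips)
for n in ["scene","top","wrist"]:
    c=optics.capture(n); cv2.imwrite(f"pics/{n}0.png",c["img"][:,:,::-1])
    print(n,c["fx"],c["fy"],c["cx"],c["cy"],c["k1"]); print(np.round(c["extrinsics"],4).tolist())
    import pickle; pickle.dump(c,open(f"pics/{n}0.pkl","wb"))
E
```

```text
pics
{'t': 0.0, 'qpos': array([-1.22797839e+00,  5.33702920e-02,  1.61432071e+00,  1.19219142e-05,
        1.47597592e+00, -1.19006117e-01]), 'qd': array([-1.80113192e-03, -1.70614235e-03,  4.31049261e-04, -5.33015192e-04,
        7.96662508e-04, -6.65398241e-05]), 'joint_torque': array([-7.22226059e-05, -3.93687522e+01, -3.70173812e+01, -1.15594535e-04,
        7.03882019e-03,  2.14540108e-05]), 'tool_pos': array([ 278.28777652, -558.96379972,  247.03869295]), 'eef_rot': array([-1.03130777e-03,  9.73457676e-01,  2.28864758e-01, -1.09922673e-04]), 'contact_force': array([-0.75433993,  0.77169629,  0.17032652]), 'torque': array([-0.0156106 ,  0.01719215,  0.02360004]), 'finger_gap': 85.47510715330517} 17.0
scene 475.9336570448893 475.9336570448893 278.20148195811663 214.61632569732623 -0.13236448761667752
[[0.8684, -0.3655, 0.335, 775.9384], [0.4955, 0.6626, -0.5616, -473.9863], [-0.0167, 0.6537, 0.7566, 649.1779], [0.0, 0.0, 0.0, 1.0]]
top 546.7292394907425 546.7292394907425 282.9843923069829 207.09983665841898 -0.13392103699289382
[[0.0087, 0.9994, -0.0323, 490.2566], [-0.9999, 0.0088, 0.0047, -63.1408], [0.005, 0.0322, 0.9995, 1023.9842], [0.0, 0.0, 0.0, 1.0]]
wrist 306.3258951872786 306.3258951872786 285.97857804304437 208.77369865037238 0.01690851509401968
[[0.4455, 0.8637, 0.2356, 338.163], [-0.8953, 0.4303, 0.1156, -528.3791], [-0.0016, -0.2624, 0.9649, 372.5759], [0.0, 0.0, 0.0, 1.0]]
```

View pics/top0.png

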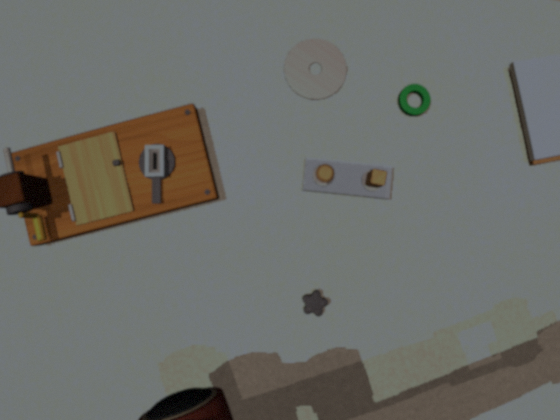

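View pics/scene0.png

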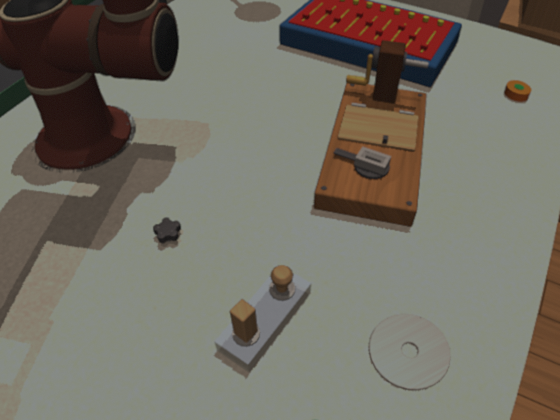

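View pics/wrist0.png

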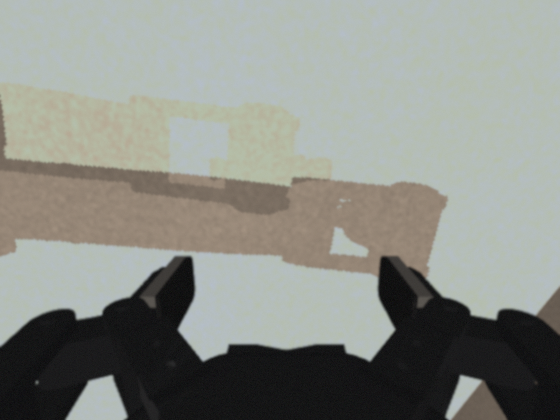

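Top: the square grip is near (377,178), the round knob near (325,174), the cam slot near (154,161) and the tongue end near (157,200). I'll write helpers and zoom in.

```bash
cat > h.py <<'E'
import numpy as np, cv2, pickle
def proj(c,P):
    P=np.atleast_2d(np.asarray(P,float)); E=c["extrinsics"]
    p=(P-E[:3,3])@E[:3,:3]; s=np.c_[p[:,0]/-p[:,2], -p[:,1]/-p[:,2]]
    s=s*(1+c["k1"]*(s**2).sum(1,keepdims=True))
    return s*[c["fx"],c["fy"]]+[c["cx"],c["cy"]]
def ray(c,uv):
    d=(np.asarray(uv,float)-[c["cx"],c["cy"]])/[c["fx"],c["fy"]]; s=d.copy()
    for _ in range(30): s=d/(1+c["k1"]*(s@s))
    E=c["extrinsics"]; return E[:3,3],E[:3,:3]@np.array([s[0],-s[1],-1])
def at(c,uv,z):
    o,d=ray(c,uv); return o+d*(z-o[2])/d[2]
def tri(cs,uvs):
    A=np.zeros((3,3));b=np.zeros(3);L=[]
    for c,uv in zip(cs,uvs):
        o,d=ray(c,uv);d/=np.linalg.norm(d);M=np.eye(3)-np.outer(d,d);A+=M;b+=M@o;L.append((o,M))
    p=np.linalg.solve(A,b); return p,[np.linalg.norm(M@(p-o)) for o,M in L]
def crop(c,u0,v0,w,h,k,fn,pts=None,gain=1.6):
    im=cv2.convertScaleAbs(c["img"][v0:v0+h,u0:u0+w,::-1],alpha=gain)
    im=cv2.resize(im,None,fx=k,fy=k,interpolation=cv2.INTER_CUBIC)
    for g in (pts or []):
        q=np.int32(np.round((proj(c,g[0])-[u0,v0]+.5)*k)); cv2.polylines(im,[q],g[2],g[1],1)
    cv2.imwrite(fn,im)
def load(n): return pickle.load(open(f"pics/{n}.pkl","rb"))
def box(x,y,z,yaw,lx,ly):
    c,s=np.cos(yaw),np.sin(yaw)
    return [[x+c*a-s*b,y+s*a+c*b,z] for a,b in [(lx/2,ly/2),(-lx/2,ly/2),(-lx/2,-ly/2),(lx/2,-ly/2)]]
E
python3 - <<'E'
from h import *
t=load("top0");s=load("scene0")
crop(t,295,150,105,55,7,"pics/a1.png"); crop(t,125,130,80,80,7,"pics/a2.png")
crop(s,210,255,110,110,5,"pics/a3.png"); crop(s,325,135,80,55,9,"pics/a4.png")
print(at(t,(377,178),101),at(t,(325,174),81),at(t,(154,161),70),at(t,(157,203),65))
print(at(s,(243,308),101),at(s,(374,159),70))
E
```

```text
[ 570.97924449 -227.00278398  101.        ] [ 578.69174573 -139.88824383   81.        ] [600.38642697 160.50633007  70.        ] [526.49482296 154.86628551  65.        ]
[ 572.96943764 -229.81139642  101.        ] [604.71840172 153.5475861   70.        ]
```

View pics/a1.png

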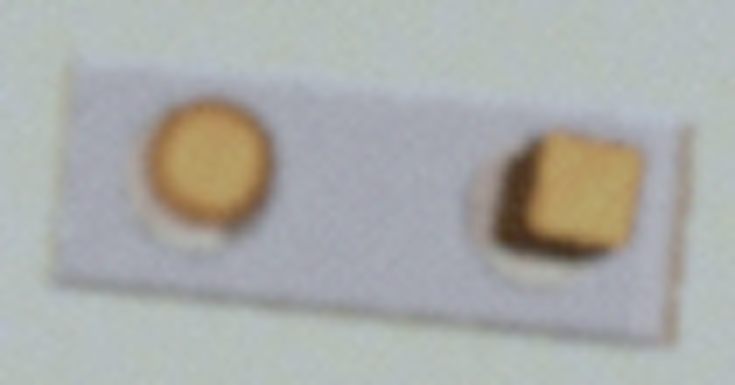

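View pics/a2.png

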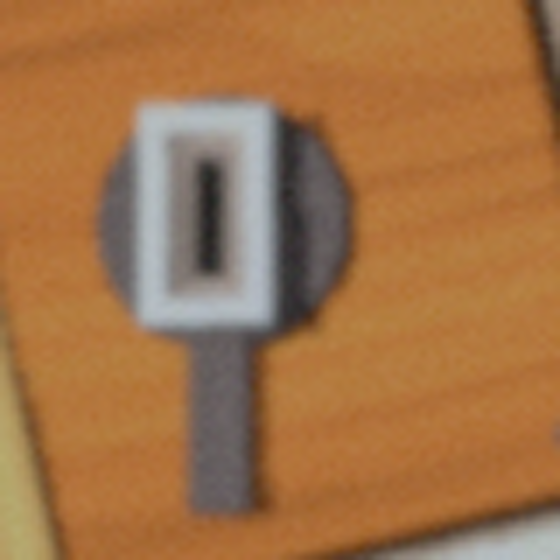

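View pics/a3.png

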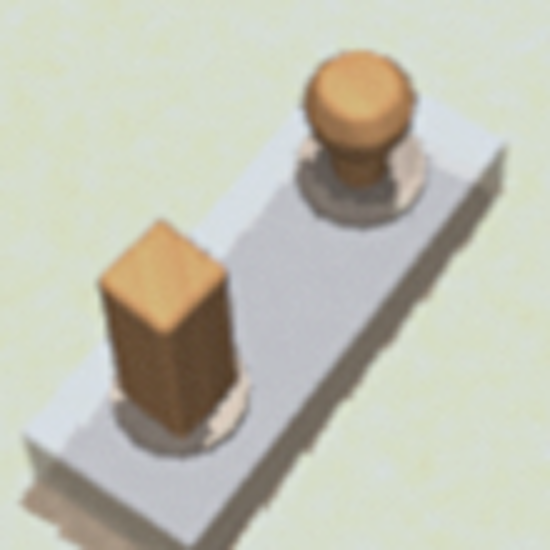

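View pics/a4.png

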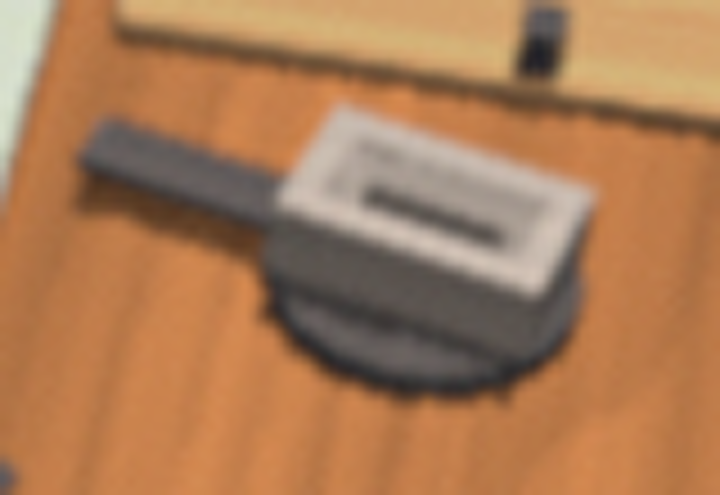

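Square grip's top corners: top crop (541,131),(643,146),(630,250),(528,235); scene crop (160,220),(226,272),(165,333),(100,283). Boss corners are clear in both crops too. I'll fit poses from these.

```bash
cat > fit.py <<'E'
from h import *
from scipy.optimize import least_squares
t=load("top0");s=load("scene0")
def cv(l,k,u,v): return (np.array(l,float)+.5)/k-.5+[u,v]
K=dict(t=cv([(541,131),(643,146),(630,250),(528,235)],7,295,150),s=cv([(160,220),(226,272),(165,333),(100,283)],5,210,255))
B=dict(t=cv([(134,102),(276,102),(276,328),(138,328)],7,125,130),s=cv([(342,103),(597,190),(540,297),(275,208)],9,325,135))
def fit(obs,z,lx,ly,g,views):
    def f(p):
        r=[]
        for n in views:
            q=proj({"t":t,"s":s}[n],box(p[0],p[1],z,p[2],lx,ly))
            d=np.linalg.norm(q[None]-obs[n][:,None],axis=2)
            r+=list((obs[n]-q[d.argmin(1)]).ravel())
        return np.array(r)
    o=least_squares(f,g); return o.x, np.sqrt((o.fun**2).mean())
if __name__=="__main__":
    for v in ["t","s","ts"]:
        print(v,"key",fit(K,101,26,26,[571,-228,-.14],v),"boss",fit(B,70,56,34,[601,158,0.03],v))
    for n,O in [("key",K),("boss",B)]:
        print(n,tri([t,s],[O["t"].mean(0),O["s"].mean(0)]))
    k,_=fit(K,101,26,26,[571,-228,-.14],"ts"); b,_=fit(B,70,56,34,[601,158,0.03],"ts")
    gp=[(box(*k[:2],101,k[2],26,26),(0,0,255),True),(box(*k[:2],35,k[2],26,26),(255,0,0),True)]
    bp=[(box(*b[:2],70,b[2],56,34),(0,0,255),True),(box(*b[:2],70,b[2],42,20),(0,255,0),True)]
    crop(t,295,150,105,55,7,"pics/b1.png",gp); crop(t,125,130,80,80,7,"pics/b2.png",bp)
    crop(s,210,255,110,110,5,"pics/b3.png",gp); crop(s,325,135,80,55,9,"pics/b4.png",bp)
    # compose
    A=[cv2.resize(cv2.imread(f"pics/b{i}.png"),(400,300)) for i in (1,2,3,4)]
    cv2.imwrite("pics/b.png",np.vstack([np.hstack(A[:2]),np.hstack(A[2:])]))
E
python3 fit.py
```

```text
t key (array([ 5.73087734e+02, -2.29105284e+02, -1.28995779e-01]), np.float64(0.17972933046212697)) boss (array([6.01707041e+02, 1.60585272e+02, 2.32206864e-02]), np.float64(0.47493519692161423))
s key (array([ 5.73480191e+02, -2.32718954e+02, -1.78242065e-01]), np.float64(0.8924055199769749)) boss (array([6.01045502e+02, 1.58799641e+02, 2.01450001e-02]), np.float64(0.23681618548966393))
ts key (array([ 5.73214029e+02, -2.31253511e+02, -1.57986688e-01]), np.float64(1.0563428075873968)) boss (array([6.01291925e+02, 1.59976686e+02, 2.19772194e-02]), np.float64(0.49620817746569923))
key (array([ 572.73162267, -230.425512  ,   96.62732522]), [np.float64(0.9204299194156105), np.float64(0.9204299194156068)])
boss (array([601.30723107, 160.61529873,  68.47530092]), [np.float64(0.5792375117048606), np.float64(0.579237511705044)])
```

View pics/b.png

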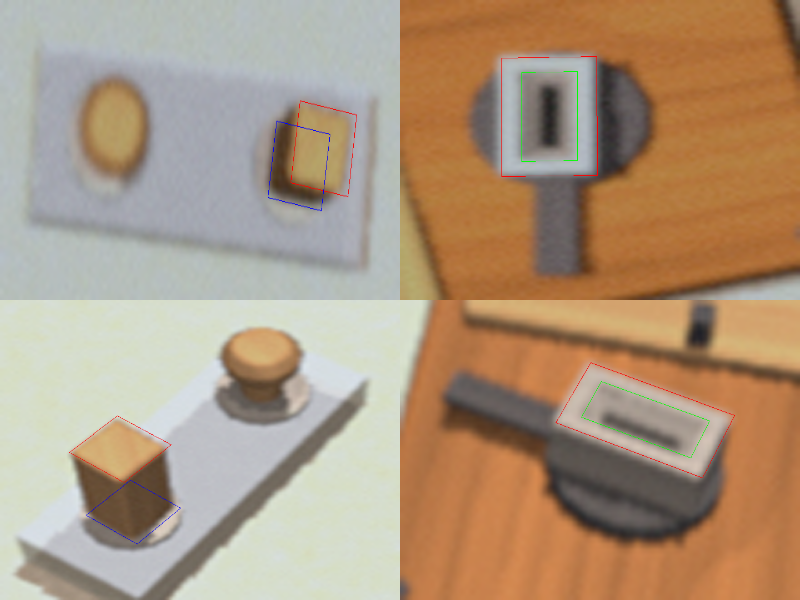

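Poses: key about (573,-230), with a face yaw near -8°. Slot about (601,160), yaw about 1.3°. I'll move above the key at the current height and turn the jaws to open across the block.

>>> {"op": "send_rows", "data": {"steps": [[3, 3.3, 0, 6], [6, 6.6, 0, 12], [9, 9.9, 0, 18], [12, 13.2, 0, 24], [15, 16.5, 0, 30], [18, 19.8, 0, 36], [21, 23.1, 0, 42], [24, 26.4, 0, 48], [27, 29.7, 0, 54], [29.5, 32.9, 0, 55.5]], "hand": -1}}

```text
t: 1.15
tool_pos: [574.5, -228.7, 247.9]
eef_rot: [-0.0, 0.754, 0.657, -0.0]
contact_force: [0.5, -1.2, -0.6]
finger_gap: 85.9
```

>>> {"op": "send_rows", "data": {"steps": [[0, 0, 0, 0], [0, 0, 0, 0]]}}

```text
t: 1.35
tool_pos: [573.5, -229.8, 247.7]
eef_rot: [-0.0, 0.754, 0.656, -0.0]
contact_force: [-0.6, -0.6, -0.2]
finger_gap: 85.3
```

Run:
```python
from station import robot, optics
from h import *
st=robot.get_state(); print(st["t"],st["tool_pos"],st["eef_rot"],st["contact_force"])
c=optics.capture("wrist"); pickle.dump(c,open("pics/wrist1.pkl","wb"))
k=[573.2,-230]
g=[(box(*k,101,-.14,26,26),(0,0,255),True)]
crop(c,0,0,560,420,1.4,"pics/w1.png",g)
```

```text
1.35 [ 573.53437649 -229.83127442  247.74494485] [-3.81267970e-04  7.54439065e-01  6.56369835e-01 -4.38126004e-04] [-0.58224086 -0.56988297 -0.18589494]
```

View pics/w1.png

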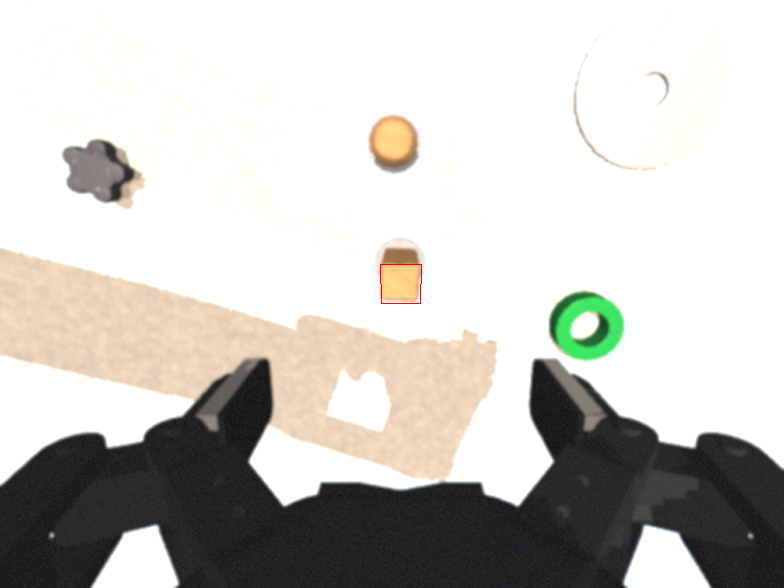

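The wrist view at t=1.35 shows the square grip at (400,283), matching the predicted outline to about 1 px, and its faces are square to the jaws. Descending.

>>> {"op": "send_rows", "data": {"steps": [[0, 0, -4, 0], [0, 0, -8, 0], [0, 0, -12, 0], [0, 0, -15, 0], [0, 0, -17.2, 0], [0, 0, -17.2, 0]]}}

```text
t: 2.0
tool_pos: [569.7, -230.5, 71.8]
eef_rot: [-0.004, 0.756, 0.655, -0.002]
contact_force: [0.7, 1.0, -0.8]
finger_gap: 85.5
```

>>> {"op": "send_rows", "data": {"steps": [[0, 0, 0, 0], [0, 0, 0, 0], [0, 0, 0, 0], [0, 0, 0, 0], [0, 0, 0, 0], [0, 0, 0, 0], [0, 0, 0, 0], [0, 0, 0, 0]], "hand": 1, "grip_force": 60}}

```text
t: 2.8
tool_pos: [574.3, -231.1, 77.9]
eef_rot: [0.001, 0.755, 0.656, 0.0]
contact_force: [-1.7, -0.4, 6.2]
finger_gap: 25.5
```

Gripped, with the gap at 25.5. Lift straight up.

>>> {"op": "send_rows", "data": {"steps": [[0, 0, 1, 0], [0, 0, 2.5, 0], [0, 0, 5, 0], [0, 0, 8, 0], [0, 0, 11, 0], [0, 0, 13, 0], [0, 0, 13, 0], [0, 0, 13, 0]]}}

```text
t: 3.6
tool_pos: [573.4, -230.4, 206.6]
eef_rot: [0.0, 0.755, 0.656, 0.0]
contact_force: [-1.3, 0.3, -2.5]
finger_gap: 25.3
```

Run:
```python
from station import robot, optics
from h import *
st=robot.get_state(); print(st["t"],st["tool_pos"],st["eef_rot"],st["contact_force"],st["finger_gap"])
for n in ["scene","wrist"]:
    c=optics.capture(n); pickle.dump(c,open(f"pics/{n}2.pkl","wb"))
    if n=="scene":
        p=proj(c,[573,-230,146])[0]; print(p)
        crop(c,int(p[0])-70,int(p[1])-50,140,100,5,"pics/s2.png")
    else: crop(c,0,0,560,420,1.4,"pics/w2.png",gain=1.2)
```

```text
3.6 [ 573.43985661 -230.38456692  206.56173322] [2.53026400e-04 7.54902546e-01 6.55836918e-01 1.38455229e-04] [-1.26563689  0.32251557 -2.46663971] 25.32617153266773
[240.22090618 289.92289503]
```

View pics/s2.png

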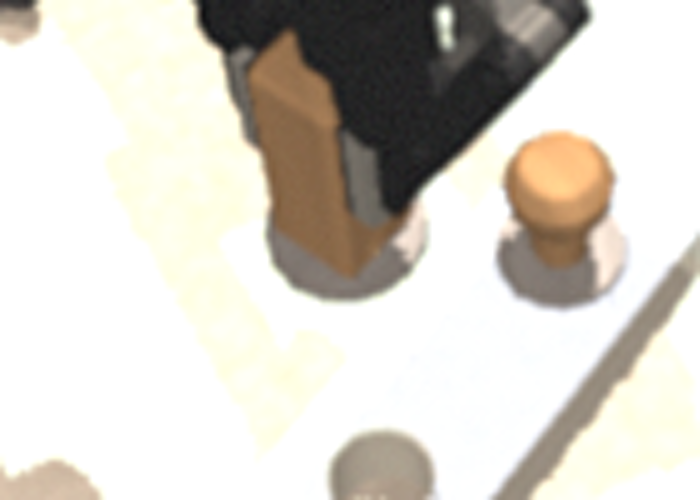

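View pics/w2.png

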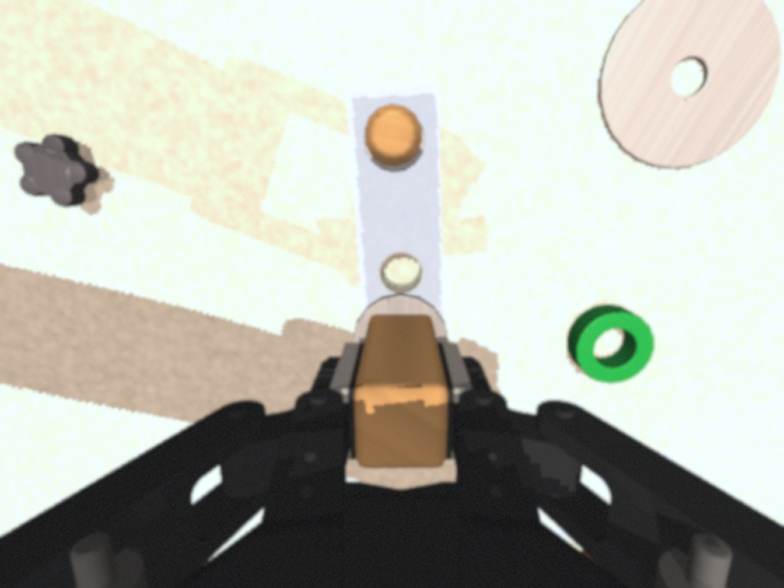

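The key is held and lifted, but the collar (about (345,260) in the crop) hides the blade from both cameras. I'll carry it high toward the cam, where the scene camera sees it nearly side-on, to tell which way the blade faces.

>>> {"op": "send_rows", "data": {"steps": [[0.3, 3.5, 3, 0], [0.6, 7.5, 6, 0], [0.9, 11.5, 9, 0], [1.2, 15.5, 12, 0], [1.5, 19.5, 15, 0], [1.8, 23.5, 18, 0], [2.1, 27.5, 21, 0], [2.4, 31.5, 23, 0], [2.7, 35.5, 24, 0], [2.8, 39, 25, 0]]}}

```text
t: 4.7
tool_pos: [601.4, 161.5, 454.9]
eef_rot: [-0.001, 0.755, 0.656, -0.001]
contact_force: [0.6, 0.4, -0.9]
finger_gap: 25.5
```

>>> {"op": "send_rows", "data": {"steps": [[0, 0, 0, 0], [0, 0, 0, 0]]}}

```text
t: 4.9
tool_pos: [601.4, 160.0, 454.4]
eef_rot: [-0.001, 0.754, 0.656, -0.001]
contact_force: [0.5, -0.9, -1.4]
finger_gap: 25.4
```

Run:
```python
from station import robot, optics
from h import *
st=robot.get_state(); print(st["t"],st["tool_pos"],st["eef_rot"],st["contact_force"],st["finger_gap"])
for n in ["scene"]:
    c=optics.capture(n); pickle.dump(c,open(f"pics/{n}3.pkl","wb"))
    p=proj(c,st["tool_pos"]-[0,0,45])[0]; print(p)
    crop(c,max(0,int(p[0])-60),max(0,int(p[1])-50),120,100,6,"pics/s3.png",gain=2)
```

```text
4.9 [601.36456443 160.01966569 454.38354462] [-5.88996264e-04  7.54465083e-01  6.56338500e-01 -1.36550122e-03] [ 0.51424689 -0.854537   -1.43832337] 25.420904672191057
[404.53708296 -33.54949142]
```

View pics/s3.png

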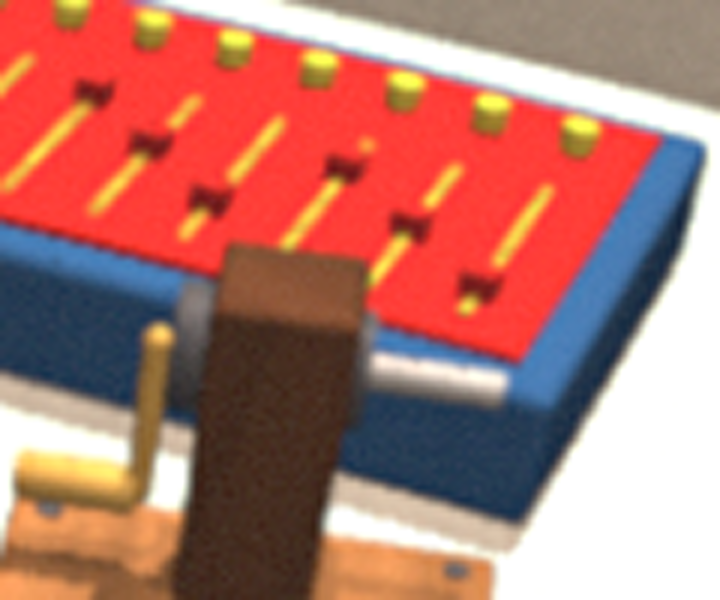

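The key is above the scene frame. I'll find the height that puts the blade in view here.

Run:
```python
from h import *
c=load("scene3")
for z in (250,280,300,320,340,400): print(z,proj(c,[601,160,z]))
```

```text
250 [[388.10349405  69.43349171]]
280 [[390.92189987  52.14038716]]
300 [[392.86181722  40.09614318]]
320 [[394.84981943  27.62443085]]
340 [[396.88465763  14.71352837]]
400 [[403.24535267 -26.74323028]]
```

>>> {"op": "send_rows", "data": {"steps": [[0, 0, -4, 0], [0, 0, -7.5, 0], [0, 0, -7.5, 0], [0, 0, -7.5, 0]]}}

```text
t: 5.35
tool_pos: [601.2, 158.3, 380.2]
eef_rot: [-0.001, 0.755, 0.655, -0.001]
contact_force: [-0.6, 0.4, -0.1]
finger_gap: 25.4
```

Run:
```python
from station import robot, optics
from h import *
st=robot.get_state(); print(st["t"],st["tool_pos"],st["finger_gap"])
c=optics.capture("scene"); pickle.dump(c,open(f"pics/scene4.pkl","wb"))
crop(c,340,0,120,90,6,"pics/s4.png",gain=2)
```

```text
5.35 [601.21126615 158.31612458 380.17311903] 25.376391526179205
```

View pics/s4.png

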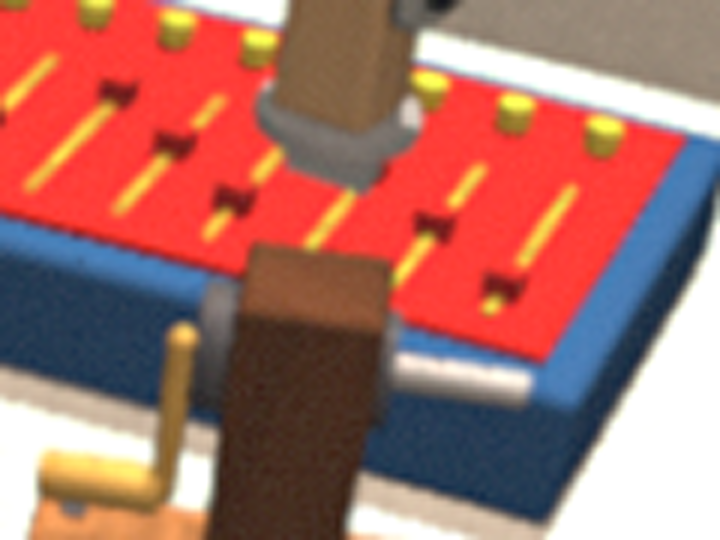

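Below the collar the blade shows broadside: crop x about 290–380, around 22 mm on the collar's 40 mm scale. So the blade yaw is tool yaw − 90°, about −8°, and it needs +9.3° to match the slot. Lowering to just above the slot.

>>> {"op": "send_rows", "data": {"steps": [[0, 0, -4, 2], [0, 0, -8, 4], [0, 0, -12, 6], [0, 0, -16, 8], [0, 0, -20, 9.3], [0, 0, -22.5, 9.3], [0, 0, -23.5, 9.3], [0, 0, -23.5, 9.3], [0, 0, -23.5, 9.3]]}}

```text
t: 6.3
tool_pos: [603.4, 159.6, 149.5]
eef_rot: [0.001, 0.699, 0.715, 0.002]
contact_force: [-1.7, -0.4, -1.2]
finger_gap: 25.3
```

Run:
```python
from station import robot, optics
from h import *
st=robot.get_state(); p=st["tool_pos"]; print(st["t"],p,st["finger_gap"])
c=optics.capture("scene"); pickle.dump(c,open(f"pics/scene5.pkl","wb"))
y=.022; o=p[2]-60.5
th=np.linspace(0,6.28,40)
col=np.c_[p[0]+20*np.cos(th),p[1]+20*np.sin(th),0*th+o+14]
g=[(box(601.3,160,70,y,56,34),(0,255,0),True),(col,(0,0,255),True),(box(p[0],p[1],o,y,24,3.5),(255,0,255),True),(box(p[0],p[1],o+85,y,26,26),(255,0,0),True)]
crop(c,310,85,120,100,6,"pics/s5.png",g,gain=1.8)
```

```text
6.3 [603.43351466 159.6233893  149.49066124] 25.34812300578001
```

View pics/s5.png

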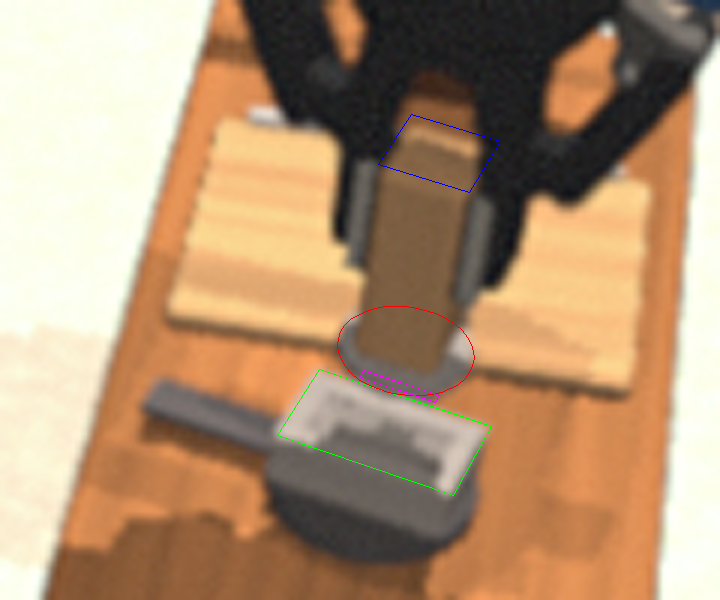

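The overlay lines up: the collar (red) is above the boss and the blade is parallel to the slot. Inserting in stages.

>>> {"op": "send_rows", "data": {"steps": [[0, 0, -0.8, 0], [0, 0, -1.5, 0], [0, 0, -1.8, 0], [0, 0, -2.1, 0], [0, 0, -2.1, 0]]}}

```text
t: 6.85
tool_pos: [601.0, 159.4, 124.5]
eef_rot: [-0.0, 0.699, 0.715, -0.001]
contact_force: [0.2, -0.6, -1.2]
finger_gap: 25.5
```

>>> {"op": "send_rows", "data": {"steps": [[0, 0, -0.2, 0], [0, 0, -0.4, 0], [0, 0, -0.6, 0], [0, 0, -0.8, 0], [0, 0, -0.8, 0], [0, 0, -0.8, 0]]}}

```text
t: 7.45
tool_pos: [601.7, 159.5, 117.9]
eef_rot: [0.0, 0.699, 0.715, 0.0]
contact_force: [-2.3, -0.5, 2.5]
finger_gap: 25.4
```

>>> {"op": "send_rows", "data": {"steps": [[0, 0, -0.1, 0], [0, 0, -0.2, 0], [0, 0, -0.2, 0], [0, 0, -0.2, 0]]}}

```text
t: 7.85
tool_pos: [601.8, 159.5, 117.8]
eef_rot: [0.0, 0.699, 0.715, -0.0]
contact_force: [-6.7, -1.9, 10.8]
finger_gap: 25.1
```

Run:
```python
from station import robot, optics
from h import *
st=robot.get_state(); p=st["tool_pos"]; print(st["t"],p,st["contact_force"],st["torque"])
c=optics.capture("scene"); pickle.dump(c,open(f"pics/scene6.pkl","wb"))
crop(c,310,85,120,100,6,"pics/s6.png",gain=1.8)
t=load("top0")
# base & lid edge directions
for a,b,z in [((15,158),(194,106),45),((119,131),(132,210),52),((60,147),(119,131),52),((217,198),(35,243),45),((194,106),(217,198),45)]:
    d=at(t,b,z)-at(t,a,z); print(np.degrees(np.arctan2(d[1],d[0])),np.hypot(d[0],d[1]))
```

```text
7.85 [601.75225505 159.52415154 117.80412083] [-6.74464711 -1.93239406 10.77090807] [-0.18643226  1.14685175  0.07894189]
-74.14914331869228 349.0209393382124
-169.17436076482633 145.48819855477282
-75.24840649870444 113.94237094444897
104.22244979364925 347.3862918605127
-165.04630774196008 172.80689229849213
```

View pics/s6.png

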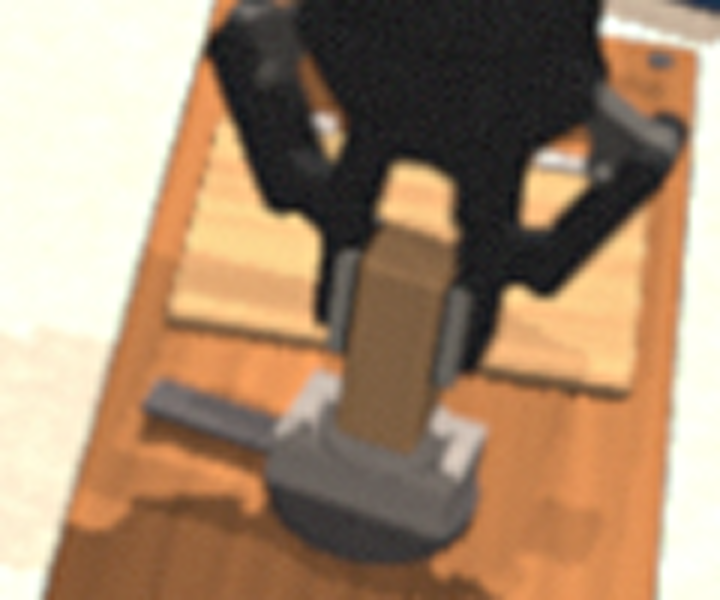

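Seated: the collar rests on the boss and z holds at 117.8 while Fz rises to 10.8 N. From the base edges, the open slot yaw is about 15°, so the cam starts near 0.24 rad and has about 76° left. I'll ease the downward push and turn clockwise.

>>> {"op": "send_rows", "data": {"steps": [[0, 0, 0.2, 0], [0, 0, 0.2, -4], [0, 0, 0.2, -9], [0, 0, 0.2, -14], [0, 0, 0.2, -19], [0, 0, 0.2, -24], [0, 0, 0.2, -29], [0, 0, 0.2, -34], [0, 0, 0.2, -37], [0, 0, 0.2, -37]]}}

```text
t: 8.9
tool_pos: [602.2, 159.4, 117.9]
eef_rot: [0.0, 0.89, 0.456, 0.001]
contact_force: [0.3, -1.5, 3.8]
finger_gap: 25.3
```

Run:
```python
from station import robot
st=robot.get_state(); print(st["t"],st["tool_pos"],st["contact_force"],st["torque"])
```

```text
8.9 [602.15935918 159.40841772 117.87712579] [ 0.29467157 -1.49400469  3.79761737] [-0.15068779 -0.06099755 -0.05354382]
```

>>> {"op": "send_rows", "data": {"steps": [[0, 0, 0, -4], [0, 0, 0, -9], [0, 0, 0, -14], [0, 0, 0, -19], [0, 0, 0, -24], [0, 0, 0, -29], [0, 0, 0, -33], [0, 0, 0, -36], [0, 0, 0, -38], [0, 0, 0, -38]]}}

```text
t: 9.9
tool_pos: [601.7, 158.6, 117.9]
eef_rot: [0.001, 0.99, 0.142, -0.0]
contact_force: [-3.1, -4.5, 5.4]
finger_gap: 25.0
```

Run:
```python
from station import robot
st=robot.get_state(); print(st["t"],st["tool_pos"],st["contact_force"],st["torque"])
```

```text
9.9 [601.68206509 158.56019482 117.87817589] [-3.11396113 -4.53039417  5.43794824] [-0.83080466  0.28902745  0.00356489]
```

>>> {"op": "send_rows", "data": {"steps": [[0, -0.05, 0, -2], [0, -0.05, 0, -4], [0, -0.05, 0, -6], [0, -0.05, 0, -6], [0, -0.05, 0, -6]]}}

```text
t: 10.4
tool_pos: [601.6, 158.4, 117.9]
eef_rot: [0.001, 0.996, 0.09, -0.0]
contact_force: [-3.0, -3.0, 5.2]
finger_gap: 25.4
```

Run:
```python
from station import robot
for _ in range(1):
    st=robot.get_state(); print(st["t"],st["tool_pos"],st["contact_force"],st["torque"],st["eef_rot"])
```

```text
10.4 [601.55169817 158.39148635 117.89687305] [-2.98266428 -2.9835741   5.18602324] [-0.63403337  0.41805011 -0.04312302] [ 6.57192421e-04  9.95919170e-01  9.02472580e-02 -9.02247787e-05]
```

>>> {"op": "send_rows", "data": {"steps": [[0, 0, 0, -1.5], [0, 0, 0, -3], [0, 0, 0, -3], [0, 0, 0, -3]]}}

```text
t: 10.8
tool_pos: [601.5, 158.4, 117.9]
eef_rot: [0.001, 0.998, 0.064, -0.0]
contact_force: [-2.5, -3.4, 5.9]
finger_gap: 25.5
```

Run:
```python
from station import robot
st=robot.get_state(); print(st["t"],st["tool_pos"],st["contact_force"],st["torque"],st["eef_rot"])
```

```text
10.8 [601.49716483 158.3775738  117.89411548] [-2.5182771  -3.36907822  5.94643486] [-0.68906518  0.45733105 -0.04513311] [ 6.89519278e-04  9.97940315e-01  6.41453451e-02 -1.62885685e-04]
```

>>> {"op": "send_rows", "data": {"steps": [[0, 0, 0, -1.5], [0, 0, 0, -3], [0, 0, 0, -3], [0, 0, 0, -3]]}}

```text
t: 11.2
tool_pos: [601.4, 158.4, 117.9]
eef_rot: [0.001, 0.999, 0.039, -0.0]
contact_force: [-1.9, -3.1, 5.9]
finger_gap: 25.3
```

Run:
```python
from station import robot,optics
from h import *
st=robot.get_state(); print(st["t"],st["tool_pos"],st["contact_force"],st["torque"],st["eef_rot"])
c=optics.capture("scene"); pickle.dump(c,open(f"pics/scene7.pkl","wb"))
crop(c,310,85,120,100,6,"pics/s7.png",gain=1.8)
```

```text
11.2 [601.41907992 158.3762463  117.86689513] [-1.85231726 -3.13247124  5.92860118] [-0.65000117  0.49910316  0.34850807] [ 8.62517714e-04  9.99254439e-01  3.85975212e-02 -2.32032216e-04]
```

View pics/s7.png

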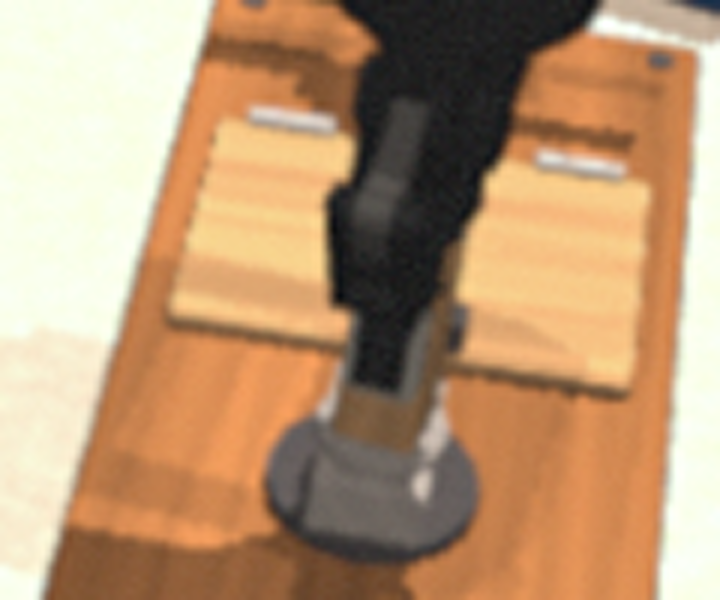

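Mz jumped from −0.05 to +0.35 N·m, well over the 0.06 friction, so the cam is probably at its stop. I'll push a little more to confirm.

>>> {"op": "send_rows", "data": {"steps": [[0, 0, 0, -1], [0, 0, 0, -2], [0, 0, 0, -2]]}}

```text
t: 11.55
tool_pos: [601.4, 158.4, 117.9]
eef_rot: [0.001, 1.0, 0.022, -0.0]
contact_force: [-4.0, -3.9, 6.6]
finger_gap: 25.3
```

Run:
```python
from station import robot,optics
st=robot.get_state(); print(st["t"],st["tool_pos"],st["contact_force"],st["torque"],st["eef_rot"])
```

```text
11.55 [601.39222599 158.3806699  117.86892196] [-3.98262376 -3.87419036  6.64467569] [-0.70373997  0.56609904  0.81718158] [ 1.02059007e-03  9.99763859e-01  2.17054966e-02 -2.37908409e-04]
```

Mz rises to 0.82 with the cam held, so it's at the hard stop. I'll unload the twist by 4°, within the blade play, then open.

>>> {"op": "send_rows", "data": {"steps": [[0, 0, 0, 2], [-0.03, -0.05, 0.05, 4], [-0.03, -0.05, 0.05, 4]]}}

```text
t: 11.85
tool_pos: [601.3, 158.3, 117.9]
eef_rot: [0.0, 0.998, 0.055, 0.0]
contact_force: [0.4, -1.3, 1.7]
finger_gap: 24.6
```

>>> {"op": "send_rows", "data": {"steps": [[0, 0, 0, 0], [0, 0, 0, 0], [0, 0, 0, 0], [0, 0, 0, 0], [0, 0, 0, 0], [0, 0, 0, 0]], "hand": -1}}

```text
t: 12.45
tool_pos: [601.1, 158.5, 117.7]
eef_rot: [-0.0, 0.999, 0.055, -0.0]
contact_force: [0.5, -0.6, 1.0]
finger_gap: 85.5
```

>>> {"op": "send_rows", "data": {"steps": [[0, 0, 2, 0], [0, 0, 5, 0], [0, 0, 9, 0], [0, 0, 13, 0], [0, 0, 17, 0], [0, -4, 19, 0], [0, -9, 20, 0], [-1, -14, 20, 0], [-2, -19, 20, 0], [-3, -24, 20, 0]]}}

```text
t: 13.45
tool_pos: [571.4, -79.4, 318.1]
eef_rot: [0.0, 0.998, 0.055, 0.0]
contact_force: [1.1, -0.8, -0.1]
finger_gap: 85.4
```

>>> {"op": "send_rows", "data": {"steps": [[0, 0, 0, 0], [0, 0, 0, 0], [0, 0, 0, 0]]}}

```text
t: 13.75
tool_pos: [572.1, -76.8, 317.8]
eef_rot: [-0.0, 0.998, 0.055, 0.0]
contact_force: [-0.9, -1.1, 0.3]
finger_gap: 85.5
```

Run:
```python
from station import robot,optics
from h import *
c=optics.capture("top"); crop(c,115,120,90,90,6,"pics/t8.png",[(box(601.3,160,70,np.radians(-75),56,34),(0,255,0),True)],gain=1.6); crop(c,0,0,560,420,1.2,"pics/t8f.png")
pickle.dump(c,open("pics/top8.pkl","wb"))
c=optics.capture("scene"); crop(c,310,85,120,100,6,"pics/s8.png",gain=1.6)
a=cv2.resize(cv2.imread("pics/t8.png"),(400,400));b=cv2.resize(cv2.imread("pics/s8.png"),(400,400));cv2.imwrite("pics/m8.png",np.hstack([a,b]))
st=robot.get_state(); print(st["t"],st["tool_pos"])
```

```text
13.85 [572.20556837 -76.2907621  317.79607813]
```

View pics/m8.png

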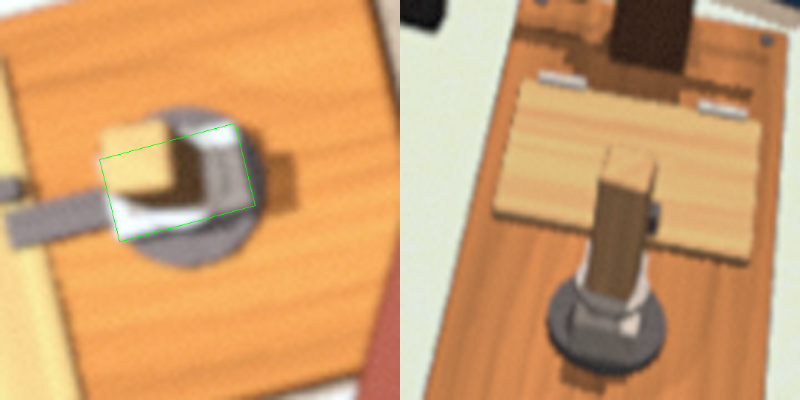

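View pics/t8f.png

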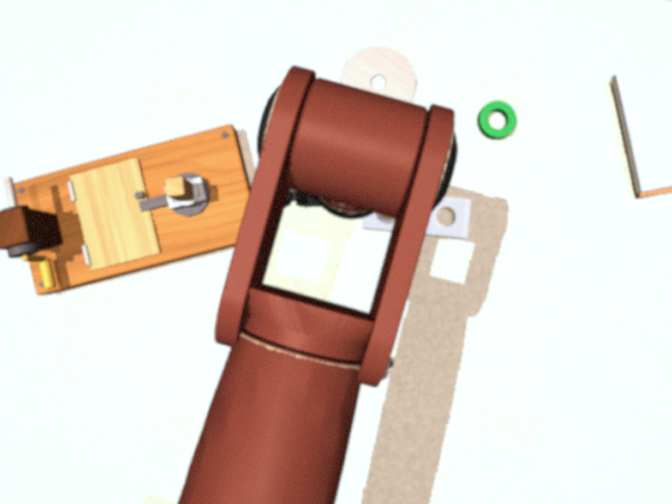

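The boss lies on the predicted −75° outline, the tongue reaches over the lid edge, and the key stands upright. The arm hides the pin key in the top view, so I'll check it in the scene view and then hand in.

Run:
```python
from station import robot,optics
from h import *
c=optics.capture("scene"); crop(c,0,0,560,420,1.2,"pics/s9.png",gain=1.2)
```

```text
(no output)
```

View pics/s9.png

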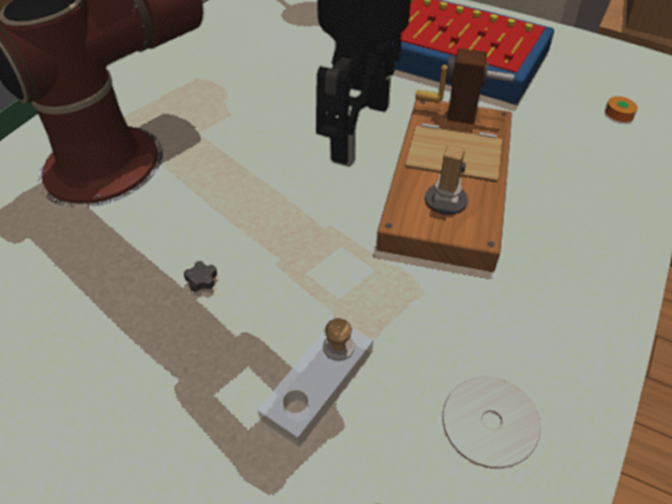

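The pin key is still in its hole at (338,335), the blade key stands in the cam at (450,180), and the gripper is clear. Handing in.

```bash
python3 -c "
from station import robot
robot.job_done(); print(robot.get_state()['t'])"
```

```text
the job is handed in; nothing more can be done
the job is handed in; nothing more can be done
```

The gear-bay lid is locked: I took the blade key out of the block, seated it in the cam slot and turned it clockwise until the cam hit its stop. I then let go and moved the arm clear. I handed the job in at about 14 s; no verdict is reported.

- **Stop reached:** the twisting moment rose from about 0 to 0.35 and then 0.82 N·m, well above the 0.06 N·m friction.
- **Cam and key:** the cam's boss lies on the −75° outline I predicted from the base edges, with its tongue over the lid. The key stands upright with its collar on the boss.
- **Pin key:** it is still in its hole in the block.
- **Disagreements:** before the grasp, the top and scene cameras differed by about 3.6 mm in y on the key's position. The wrist view settled it. My first look for the blade's direction missed because the key was above the scene frame, so I repeated it lower.

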